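Clamp the salt shaker with the winged knob

TASK

The top of the salt shaker is stuck: stand the shaker upright on the board of the little clamp, between its jaw and its V-shaped stop, and let go of it. Then tighten the clamp by its winged knob until the shaker is held firmly by about 12 newtons, at least 6 and no more than 22, and leave it clamped like that. Do not push the gripper against the upright side plate that the wings sweep past, and leave the other things on the worktop where they are.

Things in the scene. Friction and masses are not known exactly. Their poses are not given: they have to be found in the camera images.
- salt_shaker: salt shaker, upright and loose: round clear body 44 mm across up to 74 mm, grey domed top 34 mm across, 90 mm tall in all, 0.15 kg give or take. Origin at the centre of its underside, z up.
- clamp: the clamp, fixed to the worktop. Origin on the worktop; y runs along it from the stop (-y) to the knob (+y), z up. Board 100 mm (x) by 270 mm (y), its top 15 mm above the worktop. Grey housing under the knob, top 45 mm up. A wooden V-stop at the -y end, 50 mm wide, top 53 mm up, opens towards the jaw and centres a round thing on x = 0; point stop_rail tells its place.
- seat (a point): point on the board's top (15 mm above the worktop) where the middle of the shaker's underside is best set down: at least 5 mm is then free between the shaker and the jaw, and between it and the stop. Axes as the clamp's.
- stop_rail (a point): middle of the slot in the board along which the stop's foot was set by hand anywhere within 10 mm; the foot stays put in use. Where it is set is not reported: a 44 mm round thing that just touches the V has its axis 44 to 54 mm from the clamp's origin towards -y. Rubber buffers behind the V give 1 mm per 4 N. So where the clamp gets tight must be felt.
- jaw: black rubber jaw plate on a rod, 36 mm wide, top 52 mm above the worktop. Origin at the middle of its back, level with the board's top; its pressing face is 6 mm further to -y of the clamp. Moved rigidly by the knob: at knob angle 0 its face is 6 mm from the clamp's origin towards -y. Pushes the shaker along the board (1 to 2 N) until it meets the stop.
- wing_knob (a joint): angle of the winged knob, rad, 0 to 3.4, grows clockwise seen from above, which tightens: the jaw moves 10 mm per rad to -y of the clamp; once the shaker touches jaw and stop that is up to 40 N per rad. Starts at 0 to 0.4. It has a steady friction of about 0.24 N m and stays where it is left; pressing adds 0.01 N m per newton.
- knob_top (a point): on the knob's upright axis, level with the wing tops, 80 mm above the worktop, 85 mm from the clamp's origin towards +y. Turns with the knob: x along the wings, z up. The steel wings are one upright blade 8 mm thick, 54 mm tip to tip, from 60 mm up to 80 mm (75 near the axis) above the worktop; below is a hub 20 mm across. At angle 0 the blade lies along the clamp's x.
- side_plate: fixed upright aluminium plate beside the knob on the clamp's +x side: its face is 33 mm from the knob's axis (6 mm clear of the sweeping wing tips), 5 mm thick, 80 mm long (clamp y), top 72 mm above the worktop, 8 mm below the wing tops. Origin on the board's top under the knob's axis (not in the plate), axes as the clamp's.
- spice_4: bystander: spice jar with a yellow cap, 42 mm across, 96 mm tall. Origin under its centre.
- pepper_mill: bystander: turned wooden pepper mill, 58 mm across, 170 mm tall. Origin under its centre.
- tuna_tin: bystander: flat round tin, 86 mm across, 40 mm tall. Origin under its centre.
- tea_mug: bystander: white mug with a dark band, 90 mm wide, 107 mm tall. Origin under its centre.
- peeler: bystander: peeler with a dark green handle, 170 mm long, 18 mm high. Origin under its centre.
- teaspoon: bystander: steel teaspoon, 137 mm long, 13 mm high. Origin under its centre.
Things that resemble listed ones, but are neither listed nor needed, are in the scene too. Leave any purple or turquoise look-alike of the salt_shaker alone.

How it is judged (in metres and radians):
On the way, in this order (a step that is already met when the one before it is completed fails the run):
1. the shaker stands upright on the clamp's board between jaw and stop, let go, and not yet clamped (x of salt_shaker in the frame of clamp between -0.012 and 0.012 m and y of salt_shaker in the frame of clamp between -0.062 and -0.024 m and z of salt_shaker in the frame of clamp between 0.011 and 0.02 m and angle between salt_shaker's own z axis and vertical below 0.12 rad and contact force between the fingers and salt_shaker below 0.3 N and contact force between jaw and salt_shaker below 3 N), for 0.2 s.
2. the jaw presses the shaker with more than 6 N (contact force between jaw and salt_shaker above 6 N), for 0.2 s.
At the end, for the whole second after the job is handed in: The salt shaker stands upright (within 0.12 rad) and still on the clamp's board, within 12 mm of the clamp's middle line (y axis) and between jaw and stop, and the jaw presses it with 6 to 22 N (x of salt_shaker in the frame of clamp between -0.012 and 0.012 m and y of salt_shaker in the frame of clamp between -0.062 and -0.024 m and z of salt_shaker in the frame of clamp between 0.011 and 0.02 m and angle between salt_shaker's own z axis and vertical below 0.12 rad and contact force between jaw and salt_shaker between 6 and 22 N and linear speed of salt_shaker below 0.01 m/s); the robot touches nothing.
It fails at once if the jaw presses the shaker with more than 25 N (contact force between jaw and salt_shaker above 25 N).
It fails at once if the robot pushes the side plate with more than 10 N (contact force between any of the arm, the fingers and side_plate above 10 N).
It fails at once if another thing on the worktop is moved by more than 3 cm (distance of any of spice_4, pepper_mill, tuna_tin, tea_mug, peeler, teaspoon from where it was at the start of the episode above 0.03 m).
It also fails if it takes over 72 s, if anything falls off the work surface, if the arm or the gripper's body presses on something with over 40 N, if the wrist force passes 120 N, or if a joint passes its speed limit or range.

ROBOT

A 6-joint arm with a two-finger parallel gripper is mounted at the origin on a cart in front of the work surface, level with it; the furniture and walls round the work are solid. World frame = base frame: x ahead of the robot, y to its left, z up, the work surface at z = 0. Lengths are in mm, angles in rad, forces in N, time in s.
With the tool pointing down it reaches from about 275 to 725 mm from the base axis. Payload 5.6 kg.
Tool frame: the origin (TCP) lies on the front face of the gripper's body, between the roots of the fingers; the fingertips stand 73 mm ahead of it and the grasp point (between the pads) lies 54 mm ahead of it; z points along the fingers, y is the line along which they close (so a half turn about z gives the same grasp; the last joint's range is limited). The gripper opens to 85 mm and grips with 20 to 120 N. Pads are 22 mm wide; open, the fingers measure 114 mm over their backs; the gripper's body (76 mm by 85 mm) begins 54 mm behind the grasp point. The pads swing forward as they close: fully open they stand 13 mm farther back than shut.
Start: joints at [-0.893, 0.255, 0.108, 0, -1.424, -0.285], TCP at [210.546, -508.098, 303.883] pointing down, gripper open.
Joint ranges: [-2.95, 2.95], [-1.21, 1.97], [-1.09, 1.5], [-2.87, 1.71], [-2.94, -0.07], [-3.05, 3.05]. Speed limits (rad/s): [2.57, 2.57, 3.14, 3.14, 3.14, 3.14].

INTERFACE

Orientations are given as a 3x3 rotation matrix whose columns are the frame's x, y, z axes.
In Python, from rig import r gives the robot as it stands. The module is installed in compiled form; this text tells all that it offers.
- The arm moves only by the tool jog_arm, never from a script. Its argument "moves" is a list of rows, each a list of 7 numbers: the turn, a rotation vector about the world's x, y, z in degrees, then the shift along the world's x, y, z in cm, then the opening, from 0 (shut) to 1 (fully open). In form: [[rx, ry, rz, dx, dy, dz, fingers], ...]. A call has 1 to 5 rows; each row shifts and turns the commanded pose from where the row before left it; what a row does not reach is not made up. A row lasts 1/8 s, in which the tool goes at most 62.5 mm and 10.7 degrees, less where a joint would pass 70% of its speed; a pose out of reach is approached as far as the arm can. A call with a gripper value outside its range is refused whole. The fingers move at their own pace and stop on an object; "grip_force" is the grip in N (left out, the last holds). Time passes only in rows, so rows that do not move let the fingers close. It gives the time, the measured TCP pose, the force, the opening and the grip force at its end, in the units of the state.
- r.sense(): the state, without advancing time (a new reading comes with each control period).
- r.grab_frame(name): name is "side" or "top" or "wrist"; returns (picture, depth): 480x640x3 uint8, red, green, blue; 480x640 float32, mm along the optical axis (not along the pixel's ray), 0 where there is no reading.
- r.camera_model(name): a dict with "fx", "fy", "cx", "cy" (pixels), "cam_to_world" (4x4, takes a point from camera to world coordinates). Camera axes: x right, y down, z forward; pixel columns grow to the right and rows downward; lengths in mm; the calibration is good to about 2 mm. A picture is of the moment at which its call begins: read the wrist's pose just before it. camera_model takes no time and is no camera call; for the wrist camera it gives the pose at the moment of the call.
- r.close_job(): hands the job in; it is judged then, once.
Trained networks look in the newest picture that a camera, given by its name, has taken for a name from the list of things; names that differ only in an ending like _2 or _b are one class to them, and where a whole thing is asked for, a point or a joint stands for the part that bears it (a point fixed in the world has none). Each returns a list of dicts, best first, with "conf" (0 to 1); they miss things now and then, are a little off and sometimes report something else, mostly with a low value. They report only what shows in the picture. A call takes as long as a camera call. They do not tell look-alikes from the thing itself.
- r.boxes_of(label, camera): "centre" ([column, row] as shares, 0 to 1, of the picture: columns of its width, rows of its height, amid what is visible of it).
The state is a dict: "time_s": time; "joint_positions": joint angles; "qvel": joint speeds; "joint_efforts": joint torques, N m; "tool_pos": TCP position; "eef_rot": TCP orientation; "force": force on the tool from outside, world axes, zero at the start; "torque": the same for the moment, N m; "width": finger opening in mm; "gripper_force": force on a finger pad.
Only numpy, scipy, OpenCV 4.12 (cv2) and the standard library are available. Lean on these libraries where they do the work, as an engineer would, in place of code of your own. Each camera call takes 0.05 s, during which the arm holds its last target. There are 200 camera calls.

## Working session

There is one attempt and no reset: what is moved stays moved. The work goes in short steps, Python scripts to look and compute and a tool call to move; the robot and the scene stay as the last step left them, time stands still between calls to the robot, and variables do not carry over. Pictures are saved under pics/ and viewed, at most 10 in all, crops included, and the job is handed in when it is done.

Besides the shell and the picture viewer there is one more tool, called after "Call:" by a JSON object that holds its "api" and its "payload", one argument or row to a line. jog_arm: Moves the arm, as the interface text tells. Its arguments: {"type":"object","properties":{"moves":{"type":"array","items":{"type":"array","items":{"type":"number"}}},"grip_force":{"type":"number"}},"required":["moves"]}

```bash
mkdir -p pics; cat > h.py <<'E'
import numpy as np, cv2
from rig import r
def pt(cam,d,u,v,m=None):
    m=m or r.camera_model(cam)
    T=np.array(m["cam_to_world"]); p=np.array([(u-m["cx"])/m["fx"]*d,(v-m["cy"])/m["fy"]*d,d,1])
    return (T@p)[:3]
def cloud(cam,dep,m=None):
    m=m or r.camera_model(cam); v,u=np.mgrid[0:480,0:640]
    T=np.array(m["cam_to_world"]); P=np.stack([(u-m["cx"])/m["fx"]*dep,(v-m["cy"])/m["fy"]*dep,dep],-1)
    W=P@T[:3,:3].T+T[:3,3]; W[dep<=0]=np.nan; return W
def save(n,im): cv2.imwrite(f"pics/{n}.png",im[:,:,::-1])
E
python3 - <<'E'
from h import *
for c in ("top","side"):
    im,d=r.grab_frame(c); save(c+"0",im); W=cloud(c,d); np.save(c+"W.npy",W)
    print(c,np.round(r.camera_model(c)["cam_to_world"],3)[:3].tolist(),r.camera_model(c)["fx"])
    for n in ("salt_shaker","clamp","jaw","wing_knob","side_plate","stop_rail","spice_4","pepper_mill","tuna_tin","tea_mug","peeler","teaspoon"):
        for b in r.boxes_of(n,c)[:4]:
            u,v=b["centre"][0]*640,b["centre"][1]*480
            print(n,round(b["conf"],2),int(u),int(v),np.round(W[min(int(v),479),min(int(u),639)]))
print(r.sense()["time_s"],r.sense()["width"],r.sense()["force"],np.round(r.sense()["eef_rot"],3).tolist())
E
```

```text
top [[0.002, -0.994, 0.11, 444.185], [-1.0, -0.001, 0.007, -65.979], [-0.007, -0.11, -0.994, 1464.379]] 472.35743758970165
salt_shaker 0.72 395 287 [ 440. -293.   84.]
salt_shaker 0.55 144 289 [432. 466.   1.]
salt_shaker 0.48 369 266 [ 500. -219.   84.]
salt_shaker 0.48 374 235 [ 591. -235.   83.]
clamp 0.73 258 271 [486. 110.  40.]
jaw 0.46 254 272 [483. 122.  45.]
wing_knob 0.61 231 270 [489. 190.  51.]
stop_rail 0.68 258 273 [480. 109.  46.]
stop_rail 0.34 229 272 [482. 192.  71.]
spice_4 0.82 422 258 [ 523. -371.   95.]
pepper_mill 0.95 394 196 [ 695. -285.  147.]
tuna_tin 0.65 354 205 [ 689. -180.   36.]
tuna_tin 0.36 259 272 [483. 106.  51.]
tea_mug 0.86 155 239 [584. 431.  23.]
tea_mug 0.49 259 272 [483. 106.  51.]
peeler 0.65 473 288 [ 437. -543.   10.]
teaspoon 0.78 149 282 [453. 454.  -4.]
side [[-0.999, -0.034, 0.023, 540.74], [-0.04, 0.672, -0.739, 871.718], [0.01, -0.74, -0.673, 935.723]] 477.1922662225002
salt_shaker 0.93 350 214 [ 487. -211.   62.]
salt_shaker 0.82 363 202 [ 447. -287.   49.]
salt_shaker 0.75 313 215 [ 595. -218.   48.]
clamp 0.8 348 314 [492. 121.  14.]
jaw 0.78 350 304 [489. 114.  44.]
wing_knob 0.58 354 325 [482. 200.  73.]
side_plate 0.75 337 336 [519. 200.  30.]
stop_rail 0.74 350 313 [489. 140.  42.]
stop_rail 0.44 335 337 [523. 196.  20.]
spice_4 0.9 337 182 [ 527. -361.   68.]
tea_mug 0.57 328 403 [538. 612. 468.]
tea_mug 0.16 350 215 [ 487. -215.   55.]
peeler 0.62 334 339 [525. 201.  19.]
peeler 0.45 360 166 [ 447. -542.   11.]
teaspoon 0.73 378 452 [435. 458.  12.]
teaspoon 0.34 350 305 [489. 121.  48.]
1.3 85.33130028825093 [ 0.11539525  0.55855283 -0.63205703] [[-0.924, -0.383, 0.0], [-0.383, 0.924, -0.0], [0.0, -0.0, -1.0]]
```

```bash
python3 - <<'E'
import cv2,numpy as np
t=cv2.imread("pics/top0.png");s=cv2.imread("pics/side0.png")
a=cv2.resize(t[180:310,200:450],(800,416),interpolation=cv2.INTER_CUBIC)
cv2.imwrite("pics/a.png",a)
b=cv2.resize(s[160:360,270:430],(480,600),interpolation=cv2.INTER_CUBIC)
cv2.imwrite("pics/b.png",b)
W=np.load("topW.npy");t=t[:,:,::-1]
hsv=cv2.cvtColor(t.copy(),cv2.COLOR_RGB2HSV)
print([ (t[v,u].tolist()) for u,v in((395,287),(369,266),(374,235))])
# clamp heights grid
for v in range(255,290,2): print(v,[int(x) if x==x else -1 for x in W[v,216:300:3,2]])
print(np.round(W[272,216:300:12,:2]))
E
```

```text
[[134, 64, 150], [214, 201, 178], [10, 199, 180]]
255 [7, -1, 1, -6, 1, 0, 3, 2, -1, -1, -4, -1, 0, -2, -2, -1, 3, 1, 11, 14, 13, 10, 14, 13, 17, 13, 19, 13]
257 [0, -3, -3, -4, 6, -4, 17, 18, 21, 19, 10, 14, 12, 12, 13, 12, 13, 16, 14, 12, 16, 15, 16, 8, 18, 15, 8, 14]
259 [18, 18, 16, 17, 24, 11, 13, 20, -1, 18, 13, 13, 13, 10, 9, 12, 15, 13, 13, 9, 10, 15, 12, 7, 9, 14, 9, 11]
261 [69, 72, 73, 68, 69, 69, 69, -1, 63, 33, 15, 13, 9, 16, 19, 12, 9, 10, 15, 9, 8, 17, 8, 15, 13, 17, 12, 15]
263 [11, 41, 29, 17, 14, 13, 13, 12, 11, 16, 10, 11, 13, 12, 12, 13, 14, 19, 14, 13, 14, 15, 53, 53, 13, 35, 51, 17]
265 [11, 40, 46, 38, 77, 43, 46, 43, 44, 16, 12, 12, 12, 13, 18, 16, 15, 21, 16, 13, 7, 12, 51, 56, 36, 44, 51, 15]
267 [17, 49, 43, 40, 77, 40, 44, 42, 39, 22, 14, 13, 17, 14, 46, 11, 14, 13, 15, 9, 12, 13, 55, 54, 35, 13, 47, 15]
269 [15, 44, 45, 49, 80, 42, 42, 38, 44, 19, 10, 13, 8, 37, 51, 21, 16, 8, 9, 19, 9, 13, 16, 53, 15, 20, 48, 21]
271 [10, 42, 45, 40, 78, 64, 43, 46, 41, 36, 40, 43, 42, 44, 39, 24, 17, 14, 13, 22, 7, 13, 14, 52, 14, 18, 49, 13]
273 [12, 47, 40, 47, 74, 57
[... 389 characters left out ...]
, 13, 19, 9, 11, 14, 13, 17, 16, 8, 12, 18, 12]
281 [13, 42, 38, 44, 78, 45, 44, 38, 45, 33, 10, 22, 12, 11, 7, 12, 14, 19, 12, 8, 12, 13, 19, 16, 9, 12, 9, 15]
283 [14, 38, 43, 39, 46, 37, 41, 40, 45, 21, 13, 8, 18, 13, 17, 15, 10, 8, 14, 16, 15, 11, 13, 12, 14, 11, 11, 13]
285 [8, 10, 11, 13, 12, 13, 16, 13, 11, 10, 15, 19, 13, 13, 15, 14, 16, 15, 12, 14, 15, 13, 10, 15, 11, 9, 14, 16]
287 [15, 18, 12, 14, 16, 19, 14, 16, 15, 15, 13, 10, 17, 20, 17, 8, 15, 19, 16, 9, 13, 7, -3, -3, 0, -1, 1, 0]
289 [1, 14, 16, 13, 11, 18, 13, 13, 16, 11, 3, -3, 0, -6, 0, -1, -2, -1, 0, 0, -3, -6, 0, -3, 0, 0, -5, 0]
[[484. 242.]
 [482. 194.]
 [483. 164.]
 [483. 127.]
 [484.  95.]
 [484.  59.]
 [484.  21.]]
```

View pics/a.png

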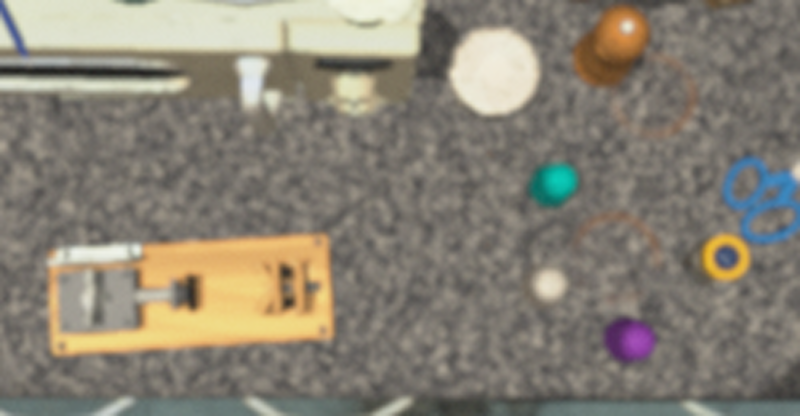

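View pics/b.png

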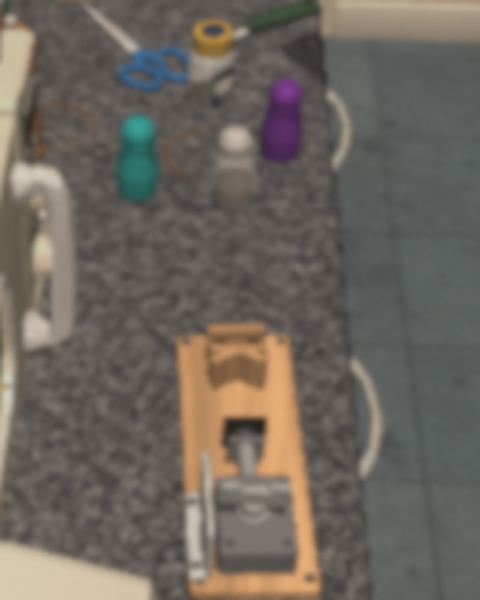

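```bash
python3 - <<'E'
import cv2,numpy as np
for c in ("top","side"):
    W=np.load(c+"W.npy");im=cv2.imread(f"pics/{c}0.png")
    hsv=cv2.cvtColor(im,cv2.COLOR_BGR2HSV)
    x,y,z=W[...,0],W[...,1],W[...,2]
    reg=(x>400)&(x<560)&(y>-30)&(y<290)
    def rect(m,n):
        P=W[m]
        if len(P)<4: print(c,n,len(P));return
        R=cv2.minAreaRect(P[:,:2].astype(np.float32));print(c,n,len(P),np.round(R[0],1),np.round(R[1],1),round(R[2],2),"mean",np.round(np.median(P,0),1))
    o=(hsv[...,0]>8)&(hsv[...,0]<25)&(hsv[...,1]>90)
    ob=cv2.morphologyEx((o&reg&(z<28)).astype(np.uint8),cv2.MORPH_OPEN,np.ones((3,3)))>0
    rect(ob,"board")
    rect(reg&(y>130)&(z>62)&(x<512),"blade"); rect(reg&(y>130)&(z>55)&(x>512),"plate")
    rect(reg&(y>130)&(z>32)&(z<52)&(x<505),"housing")
    rect(reg&(y<80)&(z>46),"stop")
    rect(reg&(y>80)&(y<135)&(z>38),"jaw")
    for n,cx,cy in(("salt",495,-219),("turq",595,-230),("purp",440,-290)):
        m=(np.hypot(x-cx,y-cy)<35)&(z>30); rect(m,n); m&=z>80; rect(m,n+"top")
E
```

```text
top board 1862 [486.2 112.8] [104.  276.7] 3.6 mean [480.8  79.9  13.5]
top blade 75 [490.8 201.1] [72.4 33. ] 33.25 mean [485.4 193.5  74.8]
top plate 45 [514.9 196.1] [ 5.1 78.9] 3.4 mean [514.9 190.6  69.2]
top housing 449 [475.9 180.6] [ 57.2 100.7] 0.0 mean [477.3 184.2  43.3]
top stop 131 [490.1  20.6] [48.7 42.3] 5.15 mean [492.1  25.3  51.4]
top jaw 81 [484.2 118.8] [33.1 31.9] 2.39 mean [486.2 116.2  45.6]
top salt 170 [ 491.3 -224.3] [37.5 39.1] 86.22 mean [ 491.4 -221.8   80.4]
top salttop 87 [ 492.4 -225.6] [28.8 31.2] 44.58 mean [ 491.6 -226.9   84.4]
top turq 170 [ 588.  -234.4] [37.5 40.2] 87.79 mean [ 585.  -231.8   78.7]
top turqtop 80 [ 587.3 -237.2] [28.8 29.4] 61.83 mean [ 587.9 -237.1   85.3]
top purp 175 [ 442.3 -302.4] [38.2 38.7] 44.1 mean [ 442.4 -299.4   79.1]
top purptop 80 [ 441.  -305.4] [26.  29.9] 0.12 mean [ 442.5 -305.2   84.9]
side board 1893 [484.2 110.9] [103.8 271.7] 3.64 mean [476.5  95.4  14.9]
side blade 158 [480.7 196.6] [52.4 11.7] 0.29 mean [479.6 197.5  73.4]
side plate 87 [516.5 197.2] [ 5.3 80.5] 3.37 mean [515.8 205.4  70.6]
side housing 553 [476.3 182.1] [103.9  56.3] 89.61 mean [479.2 210.   44.7]
side stop 214 [492.4  20.5] [48.8 47.6] 1.8 mean [491.2  26.6  52.2]
side jaw 150 [486.1 118.9] [34.5 32.2] 1.05 mean [486.4 111.8  45.9]
side salt 258 [ 494.2 -217.1] [32.  40.1] 79.17 mean [ 494.7 -213.9   61.3]
side salttop 63 [ 496.3 -222. ] [23.2 32. ] 79.17 mean [ 494.3 -220.7   86.9]
side turq 257 [ 589.4 -230. ] [35.7 40. ] 58.21 mean [ 589.5 -224.1   60. ]
side turqtop 64 [ 589.3 -235.5] [28.6 31.3] 65.22 mean [ 588.8 -231.7   85.8]
side purp 243 [ 445.6 -299.7] [39.  38.9] 60.55 mean [ 445.1 -293.7   61.1]
side purptop 59 [ 442.9 -302.9] [30.8 29. ] 60.55 mean [ 443.  -299.2   85.8]
```

Call:
{"api": "jog_arm", "payload": {
  "moves": [
    [0,0,10,4,4.1,0,0.8],
    [0,0,10,4,4.1,0,0.8],
    [0,0,10,4,4.1,0,0.8],
    [0,0,10,4,4.1,0,0.8],
    [0,0,10,4,4.1,0,0.8]
  ]
}}

```text
time_s: 1.92
tool_pos: [411.6, -301.6, 304.2]
eef_rot: [[-0.295, -0.955, 0.001], [-0.955, 0.295, -0.0], [0.0, -0.001, -1.0]]
force: [1.0, -0.7, -0.5]
width: 68.1
gripper_force: 0.0
```

Call:
{"api": "jog_arm", "payload": {
  "moves": [
    [0,0,10,4,4.1,0,0.8],
    [0,0,10,4,4.1,0,0.8],
    [0,0,0,0,0,0,0.8]
  ]
}}

```text
time_s: 2.3
tool_pos: [492.6, -218.5, 303.2]
eef_rot: [[0.05, -0.999, -0.001], [-0.999, -0.05, 0.001], [-0.001, 0.001, -1.0]]
force: [-0.5, -0.1, 0.3]
width: 68.2
gripper_force: 0.0
```

```bash
python3 - <<'E'
from h import *
s=r.sense(); R=np.array(s["eef_rot"]); print(s["time_s"],np.round(s["tool_pos"],1),"yaw y",np.degrees(np.arctan2(R[1,1],R[0,1])),np.round(s["joint_positions"],3),s["width"],np.round(s["force"],2),np.round(s["torque"],3))
m=r.camera_model("wrist"); im,d=r.grab_frame("wrist"); save("w1",im); W=cloud("wrist",d,m)
x,y,z=W[...,0],W[...,1],W[...,2]
k=(np.hypot(x-494,y+222)<35)
for lo,hi in((30,100),(55,74),(82,100)):
    P=W[k&(z>lo)&(z<hi)]
    if len(P)>9:
        c,rad=cv2.minEnclosingCircle(P[:,:2].astype(np.float32)); print(lo,len(P),np.round(c,1),round(rad,1),np.round(np.median(P,0),1),np.round(np.percentile(P,[1,99],0),1).tolist())
print(np.round(m["cam_to_world"],3)[:3].tolist())
E
```

```text
2.3 [ 492.6 -218.5  303.2] yaw y -177.15180501454435 [-0.127  0.234  0.078 -0.    -1.416  0.177] 68.23457923121613 [-0.54 -0.08  0.3 ] [-0.047  0.069 -0.021]
30 2684 [ 489.1 -226.4] 21.6 [ 490.1 -233.4   83.2] [[469.6, -246.7, 32.2], [508.7, -212.1, 90.3]]
55 225 [ 489.6 -227.8] 17.5 [ 487.6 -241.4   59.9] [[472.4, -244.1, 55.1], [506.1, -227.3, 73.4]]
82 1446 [ 490.1 -227. ] 15.6 [ 490.5 -228.4   87.6] [[476.4, -241.1, 82.2], [504.4, -213.3, 90.4]]
[[-0.999, -0.047, -0.016, 494.787], [-0.05, 0.95, 0.308, -296.942], [0.001, 0.309, -0.951, 373.861]]
```

View pics/w1.png

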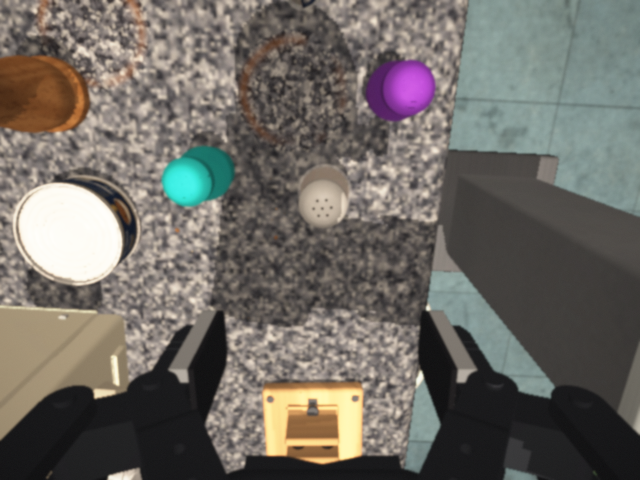

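Call:
{"api": "jog_arm", "payload": {
  "moves": [
    [0,0,0.6,-0.15,-0.75,-4,0.8],
    [0,0,0,0,0,-5.5,0.8],
    [0,0,0,0,0,-5,0.8],
    [0,0,0,0,0,-4.4,0.8],
    [0,0,0,0,0,0,0.8]
  ]
}}

```text
time_s: 2.98
tool_pos: [486.3, -229.0, 112.3]
eef_rot: [[0.052, -0.999, -0.007], [-0.999, -0.052, 0.002], [-0.002, 0.007, -1.0]]
force: [0.8, -0.9, 0.1]
width: 68.3
gripper_force: 0.0
```

Call:
{"api": "jog_arm", "payload": {
  "moves": [
    [0,0,0,0,0,0,0.3],
    [0,0,0,0,0,0,0.3],
    [0,0,0,0,0,0,0.3],
    [0,0,0,0,0,0,0.3]
  ],
  "grip_force": 30
}}

```text
time_s: 3.48
tool_pos: [490.7, -229.3, 117.6]
eef_rot: [[0.055, -0.998, 0.005], [-0.998, -0.055, -0.002], [0.002, -0.005, -1.0]]
force: [0.1, -0.1, 7.3]
width: 34.7
gripper_force: 29.8
```

```bash
python3 - <<'E'
from h import *
im,d=r.grab_frame("side"); c=im[140:260,290:430]; save("s2",cv2.resize(c,(700,600),interpolation=cv2.INTER_CUBIC))
s=r.sense(); print(s["time_s"],s["tool_pos"],s["force"],s["torque"],s["width"])
E
```

```text
3.525 [ 490.68909467 -229.22207009  117.57878868] [0.76027876 0.48970335 6.55610001] [-0.06486095  0.07628746 -0.03575349] 35.14497469491423
```

View pics/s2.png

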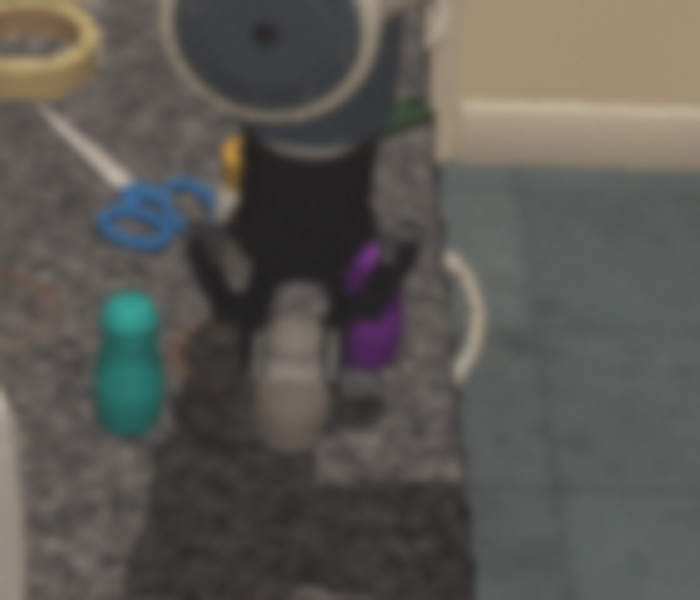

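Call:
{"api": "jog_arm", "payload": {
  "moves": [
    [0,0,0,0,0,1,0.3],
    [0,0,0,0,0,4,0.3],
    [0,0,0,0,0,5,0.3],
    [0,0,0,0,0,0,0.3]
  ],
  "grip_force": 40
}}

```text
time_s: 4.03
tool_pos: [490.9, -229.2, 219.9]
eef_rot: [[0.055, -0.998, 0.009], [-0.999, -0.055, -0.002], [0.003, -0.009, -1.0]]
force: [0.6, 0.3, -2.1]
width: 34.5
gripper_force: 39.8
```

```bash
python3 - <<'E'
from h import *
m=r.camera_model("wrist");im,d=r.grab_frame("wrist"); save("w2",im)
W=cloud("wrist",d,m);T=r.sense();print(T["tool_pos"],T["width"],T["force"])
R=np.array(T["eef_rot"]);L=(W-np.array(T["tool_pos"]))@R
k=(np.abs(L[...,0])<40)&(np.abs(L[...,1])<16)&(L[...,2]>20)&(L[...,2]<125)
P=L[k];print(len(P),np.round(np.percentile(P,[1,50,99],0),1).tolist())
E
```

```text
[ 489.64744102 -228.57426274  217.18238164] 34.03554503588991 [ 0.2189491   0.1937142  -2.15144453]
16401 [[-10.8, -15.3, 24.7], [10.3, 0.4, 34.9], [18.7, 15.5, 105.5]]
```

View pics/w2.png

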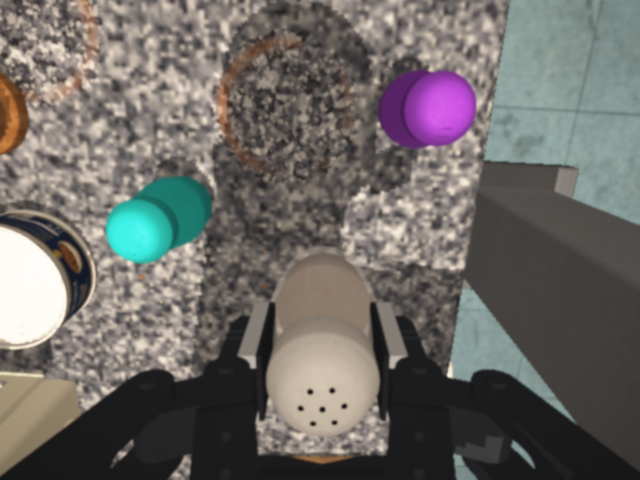

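Call:
{"api": "jog_arm", "payload": {
  "moves": [
    [0,0,0,0,3,2,0.3],
    [0,0,0,0,5,2,0.3],
    [0,0,0,0,6,2,0.3],
    [0,0,0,0,6,2,0.3],
    [0,0,0,0,5,0,0.3]
  ]
}}

```text
time_s: 4.7
tool_pos: [488.7, 22.1, 295.1]
eef_rot: [[0.055, -0.998, 0.001], [-0.998, -0.055, 0.001], [-0.001, -0.001, -1.0]]
force: [0.4, 0.7, -1.5]
width: 34.2
gripper_force: 39.8
```

Call:
{"api": "jog_arm", "payload": {
  "moves": [
    [0,0,0,0,3.5,0,0.3],
    [0,0,0,0,1.5,0,0.3],
    [0,0,0,0,0,0,0.3],
    [0,0,0,0,0,0,0.3]
  ]
}}

```text
time_s: 5.2
tool_pos: [488.9, 69.2, 294.0]
eef_rot: [[0.053, -0.999, -0.001], [-0.999, -0.053, -0.001], [0.0, 0.001, -1.0]]
force: [-0.3, 0.0, -0.8]
width: 34.0
gripper_force: 39.8
```

```bash
python3 - <<'E'
from h import *
m=r.camera_model("wrist");im,d=r.grab_frame("wrist"); save("w3",im)
W=cloud("wrist",d,m);np.save("w3W.npy",W);T=r.sense();print(T["time_s"],T["tool_pos"],T["width"],T["force"],T["torque"],np.round(T["joint_positions"],3))
R=np.array(T["eef_rot"]);print(np.round(R,4).tolist());L=(W-np.array(T["tool_pos"]))@R
k=(np.abs(L[...,0])<40)&(np.abs(L[...,1])<18)&(L[...,2]>15)&(L[...,2]<36)
P=L[k];print(len(P),np.round(np.percentile(P,[1,50,99],0),1).tolist())
x,y,z=W[...,0],W[...,1],W[...,2]
hsv=cv2.cvtColor(im,cv2.COLOR_RGB2HSV);o=(hsv[...,0]>8)&(hsv[...,0]<25)&(hsv[...,1]>90)
reg=(x>400)&(x<560)&(y>-40)&(y<290)&(z<100)
def rect(k,n):
    P=W[k]
    if len(P)<5: print(n,len(P));return
    q=cv2.minAreaRect(P[:,:2].astype(np.float32));print(n,len(P),np.round(q[0],1),np.round(q[1],1),round(q[2],2),np.round(np.median(P,0),1))
rect(cv2.morphologyEx((o&reg&(z<28)).astype(np.uint8),cv2.MORPH_OPEN,np.ones((5,5)))>0,"board")
rect(reg&(y>150)&(z>70)&(x<507),"blade");rect(reg&(y>130)&(z>62)&(x>507),"plate");rect(reg&(y<80)&(z>47),"stop");rect(reg&(y>80)&(y<135)&(z>47),"jaw")
E
```

```text
5.25 [488.94885115  69.00746793 294.14762887] 34.34148816805694 [-0.06892842 -0.01705747 -2.14654401] [0.01903782 0.0133897  0.02099101] [ 0.458  0.147 -0.053  0.    -1.372 -0.405]
[[0.0529, -0.9986, -0.0007], [-0.9986, -0.0529, -0.0004], [0.0004, 0.0007, -1.0]]
8505 [[-12.5, -17.6, 17.4], [2.4, 0.5, 30.1], [12.3, 15.9, 35.8]]
board 18419 [485.1  67.8] [104.6 187.5] 3.48 [486.2  55.6  15.7]
blade 0
plate 0
stop 2386 [487.6  21.8] [49.4 44.4] 4.03 [488.3  24.6  53.4]
jaw 0
```

View pics/w3.png

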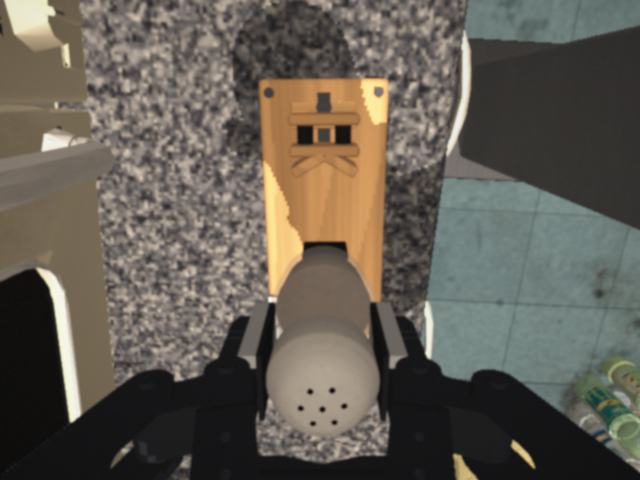

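Call:
{"api": "jog_arm", "payload": {
  "moves": [
    [0,0,0.5,-0.4,0.4,-4,0.3],
    [0,0,0,0,0,-5,0.3],
    [0,0,0,0,0,-4,0.3],
    [0,0,0,0,0,-2,0.3],
    [0,0,0,0,0,0,0.3]
  ]
}}

```text
time_s: 5.88
tool_pos: [484.2, 72.7, 143.1]
eef_rot: [[0.061, -0.998, -0.003], [-0.998, -0.061, -0.002], [0.001, 0.004, -1.0]]
force: [0.5, 0.3, -0.2]
width: 34.2
gripper_force: 39.8
```

Call:
{"api": "jog_arm", "payload": {
  "moves": [
    [0,0,0,0,0,-0.6,0.3],
    [0,0,0,0,0,-0.2,0.3],
    [0,0,0,0,0,0,0.3]
  ]
}}

```text
time_s: 6.25
tool_pos: [485.3, 74.0, 136.9]
eef_rot: [[0.063, -0.998, 0.001], [-0.998, -0.063, 0.0], [-0.0, -0.001, -1.0]]
force: [-0.9, 0.0, -1.4]
width: 34.1
gripper_force: 39.8
```

Call:
{"api": "jog_arm", "payload": {
  "moves": [
    [0,0,0,0,0,-0.15,0.3],
    [0,0,0,0,0,0,0.3]
  ]
}}

```text
time_s: 6.5
tool_pos: [485.0, 74.0, 135.0]
eef_rot: [[0.063, -0.998, 0.0], [-0.998, -0.063, 0.0], [-0.0, -0.0, -1.0]]
force: [-0.4, 0.6, -1.8]
width: 34.1
gripper_force: 39.8
```

Call:
{"api": "jog_arm", "payload": {
  "moves": [
    [0,0,0,0,0,-0.15,0.3],
    [0,0,0,0,0,0,0.3]
  ]
}}

```text
time_s: 6.75
tool_pos: [485.0, 74.0, 133.3]
eef_rot: [[0.063, -0.998, -0.0], [-0.998, -0.063, -0.0], [0.0, 0.0, -1.0]]
force: [0.2, -0.4, -1.5]
width: 34.4
gripper_force: 39.8
```

Call:
{"api": "jog_arm", "payload": {
  "moves": [
    [0,0,0,0,0,-0.1,0.3],
    [0,0,0,0,0,0,0.3]
  ]
}}

```text
time_s: 7.0
tool_pos: [485.2, 74.0, 132.7]
eef_rot: [[0.063, -0.998, 0.0], [-0.998, -0.063, -0.0], [0.0, -0.0, -1.0]]
force: [-0.7, -0.5, 1.7]
width: 34.6
gripper_force: 40.4
```

Call:
{"api": "jog_arm", "payload": {
  "moves": [
    [0,0,0,0,0,-0.1,0.3],
    [0,0,0,0,0,0,0.3]
  ]
}}

```text
time_s: 7.25
tool_pos: [485.4, 73.9, 132.6]
eef_rot: [[0.063, -0.998, 0.001], [-0.998, -0.063, -0.0], [0.0, -0.001, -1.0]]
force: [-3.2, -0.8, 7.6]
width: 34.6
gripper_force: 41.5
```

Call:
{"api": "jog_arm", "payload": {
  "moves": [
    [0,0,0,0,0,0.1,0.3],
    [0,0,0,0,0,0,0.5],
    [0,0,0,0,0,0,0.7],
    [0,0,0,0,0,0,0.7],
    [0,0,0,0,0,0,0.7]
  ]
}}

```text
time_s: 7.88
tool_pos: [485.1, 74.0, 132.3]
eef_rot: [[0.063, -0.998, -0.0], [-0.998, -0.063, -0.0], [0.0, 0.0, -1.0]]
force: [-0.8, 0.3, 0.2]
width: 60.0
gripper_force: 0.0
```

Call:
{"api": "jog_arm", "payload": {
  "moves": [
    [0,0,0,0,0,2,0.7],
    [0,0,0,0,0,5,0.7],
    [0,0,0,0,0,5,0.7],
    [0,0,0,0,0,4.5,0.7],
    [0,0,0,0,0,0,0.7]
  ]
}}

```text
time_s: 8.5
tool_pos: [486.5, 74.3, 301.4]
eef_rot: [[0.063, -0.998, 0.008], [-0.998, -0.063, 0.003], [-0.002, -0.008, -1.0]]
force: [-0.2, 0.6, -0.3]
width: 59.7
gripper_force: 0.0
```

Call:
{"api": "jog_arm", "payload": {
  "moves": [
    [0,0,10,-0.1,1.3,0,0.4],
    [0,0,10,-0.1,1.3,0,0.4],
    [0,0,10,-0.1,1.4,0,0.3],
    [0,0,10,-0.1,1.4,0,0.3],
    [0,0,10,-0.1,1.4,0,0.3]
  ]
}}

```text
time_s: 9.12
tool_pos: [479.7, 142.4, 296.4]
eef_rot: [[0.808, -0.589, -0.001], [-0.589, -0.808, -0.001], [-0.001, 0.001, -1.0]]
force: [-0.1, 0.0, 1.2]
width: 25.3
gripper_force: 0.0
```

Call:
{"api": "jog_arm", "payload": {
  "moves": [
    [0,0,10,-0.1,1.4,0,0.3],
    [0,0,10,-0.1,1.4,0,0.3],
    [0,0,10,-0.1,1.3,0,0.3],
    [0,0,6.4,-0.1,1.2,0,0.3],
    [0,0,0,0,0,0,0.3]
  ]
}}

```text
time_s: 9.75
tool_pos: [475.7, 195.4, 296.4]
eef_rot: [[1.0, -0.0, -0.001], [-0.0, -1.0, -0.001], [-0.001, 0.001, -1.0]]
force: [1.1, -0.7, -0.9]
width: 25.4
gripper_force: 0.0
```

```bash
cat > knob.py <<'E'
from h import *
import sys
m=r.camera_model("wrist");im,d=r.grab_frame("wrist"); save(sys.argv[1],im)
W=cloud("wrist",d,m);np.save(sys.argv[1]+"W.npy",W);T=r.sense();R=np.array(T["eef_rot"])
print(T["time_s"],np.round(T["tool_pos"],1),"yaw y",round(np.degrees(np.arctan2(R[1,1],R[0,1])),2),round(T["width"],1),np.round(T["force"],2),np.round(T["torque"],3),np.round(T["joint_positions"],2))
x,y,z=W[...,0],W[...,1],W[...,2]
reg=(x>400)&(x<560)&(y>-40)&(y<260)&(z<120)
def rect(k,n):
    P=W[k]
    if len(P)<5: print(n,len(P));return
    q=cv2.minAreaRect(P[:,:2].astype(np.float32));vx,vy,_,_=cv2.fitLine(P[:,:2].astype(np.float32),cv2.DIST_L2,0,.01,.01).ravel()
    print(n,len(P),np.round(q[0],1),np.round(q[1],1),round(q[2],2),"line",round(np.degrees(np.arctan2(vy,vx)),2),np.round(np.median(P,0),1),np.round(np.mean(P,0),1))
rect(reg&(np.hypot(x-478,y-196)<33)&(z>70)&(z<90)&(x<508),"blade");rect(reg&(y>130)&(z>62)&(z<80)&(x>507),"plate");rect(reg&(y>145)&(y<250)&(abs(z-44)<6)&(x<508),"housing");rect(reg&(y>100)&(y<135)&(z>40),"jaw");rect(reg&(np.hypot(x-485,y-70)<50)&(z>93),"salt")
E
python3 knob.py w4
```

```text
9.8 [475.8 194.9 296.6] yaw y -90.1 25.7 [ 0.43  0.32 -0.06] [-0.041 -0.032 -0.044] [ 0.69  0.19  0.   -0.   -1.39  0.88]
blade 896 [478.2 194.7] [53.1  7.8] 0.03 line -0.19 [478.6 195.   78.7] [478.9 194.7  77.9]
plate 1030 [513.  196.8] [ 5.3 79.8] 3.62 line -86.46 [513.8 196.8  72.1] [513.6 196.8  71.2]
housing 6497 [476.  188.3] [60.4 86.9] 3.74 line -86.62 [479.5 188.3  45.6] [478.1 192.6  45.5]
jaw 1336 [483.4 119. ] [35.5 31.9] 0.28 line -75.29 [483.6 114.6  46.6] [483.6 116.3  46.9]
salt 2067 [486.   77.8] [31.  33.4] 56.04 line -28.09 [487.4  80.  101.7] [487.1  79.5 100.6]
```

View pics/w4.png

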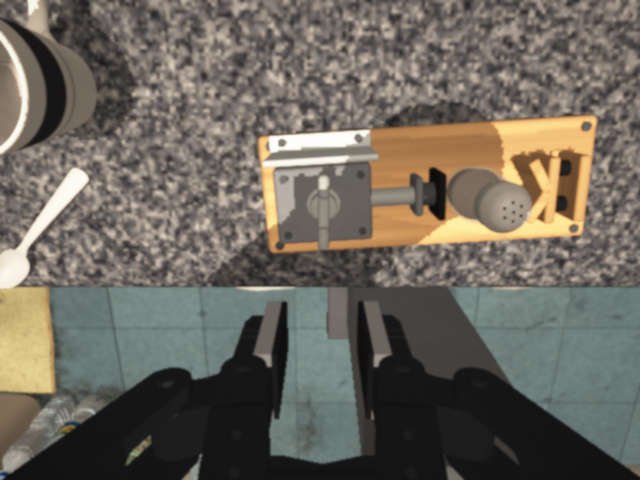

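Call:
{"api": "jog_arm", "payload": {
  "moves": [
    [0,0,0,0.24,0,-4,0.3],
    [0,0,0,0,0,-5,0.3],
    [0,0,0,0,0,-3.5,0.3],
    [0,0,0,0,0,-1.2,0.3],
    [0,0,0,0,0,0,0.3]
  ]
}}

```text
time_s: 10.42
tool_pos: [478.6, 194.7, 160.5]
eef_rot: [[1.0, -0.001, -0.0], [-0.001, -1.0, -0.001], [-0.0, 0.001, -1.0]]
force: [0.0, -0.4, 1.5]
width: 25.6
gripper_force: 0.0
```

```bash
python3 - <<'E'
from rig import r
import numpy as np
s=r.sense();print(s["time_s"],np.round(s["tool_pos"],2),np.round(s["force"],2),np.round(s["torque"],3),np.round(s["joint_efforts"],2))
E
```

```text
10.425 [478.62 194.68 160.54] [ 0.02 -0.43  1.5 ] [-0.007  0.036 -0.038] [-4.000e-02 -3.596e+01  1.998e+01  4.500e+00  1.400e-01 -1.000e-02]
```

Call:
{"api": "jog_arm", "payload": {
  "moves": [
    [0,0,0,0,0,-1.4,0.3],
    [0,0,0,0,0,-1,0.3],
    [0,0,0,0,0,0,0.3]
  ]
}}

```text
time_s: 10.8
tool_pos: [478.1, 194.8, 135.7]
eef_rot: [[1.0, -0.0, -0.001], [-0.0, -1.0, -0.001], [-0.001, 0.001, -1.0]]
force: [-0.5, 0.1, 0.5]
width: 25.4
gripper_force: 0.0
```

Call:
{"api": "jog_arm", "payload": {
  "moves": [
    [0,0,0,0,0,0,0],
    [0,0,0,0,0,0,0],
    [0,0,0,0,0,0,0],
    [0,0,0,0,0,0,0]
  ],
  "grip_force": 80
}}

```text
time_s: 11.3
tool_pos: [478.6, 194.7, 136.9]
eef_rot: [[1.0, 0.0, 0.001], [0.0, -1.0, -0.0], [0.001, 0.0, -1.0]]
force: [-1.3, -4.2, 5.4]
width: 5.5
gripper_force: 82.6
```

```bash
cat > st.py <<'E'
from rig import r
import numpy as np
s=r.sense();R=np.array(s["eef_rot"]);print(round(s["time_s"],2),np.round(s["tool_pos"],2),"yaw",round(np.degrees(np.arctan2(R[1,1],R[0,1])),2),np.round(s["force"],2),np.round(s["torque"],3),"q",np.round(s["joint_positions"],3),"eff6",round(s["joint_efforts"][5],3),round(s["width"],1))
E
python3 st.py
```

```text
11.3 [478.63 194.65 136.92] yaw -89.99 [-1.34 -4.21  5.42] [-1.461  0.365 -0.204] q [ 0.69   0.306 -0.27   0.001 -0.994  0.88 ] eff6 0.164 5.5
```

Call:
{"api": "jog_arm", "payload": {
  "moves": [
    [0,0,-4,0,0,0,0],
    [0,0,-4,0,0,0,0],
    [0,0,-4,0,0,0,0],
    [0,0,0,0,0,0,0]
  ]
}}

```text
time_s: 11.8
tool_pos: [478.6, 194.8, 136.9]
eef_rot: [[0.978, -0.208, 0.001], [-0.208, -0.978, -0.0], [0.001, 0.0, -1.0]]
force: [-0.6, -3.8, 5.6]
width: 5.4
gripper_force: 82.5
```

```bash
python3 st.py
```

```text
11.8 [478.64 194.81 136.95] yaw -101.99 [-0.58 -3.79  5.59] [-1.345  0.311  0.01 ] q [ 0.69   0.306 -0.27   0.001 -0.994  0.671] eff6 -0.295 5.4
```

Call:
{"api": "jog_arm", "payload": {
  "moves": [
    [0,0,-8,0,0,0,0],
    [0,0,-8,0,0,0,0],
    [0,0,-8,0,0,0,0],
    [0,0,-8,0,0,0,0],
    [0,0,0,0,0,0,0]
  ]
}}

```text
time_s: 12.42
tool_pos: [478.8, 195.1, 137.0]
eef_rot: [[0.72, -0.694, 0.001], [-0.694, -0.72, 0.0], [0.001, -0.001, -1.0]]
force: [-1.0, -3.2, 5.6]
width: 5.4
gripper_force: 82.5
```

```bash
python3 st.py
```

```text
12.43 [478.81 195.06 136.96] yaw -133.91 [-1.02 -3.21  5.58] [-1.142  0.083 -0.211] q [ 0.69   0.306 -0.27   0.001 -0.994  0.114] eff6 -0.537 5.4
```

Call:
{"api": "jog_arm", "payload": {
  "moves": [
    [0,0,-5,0,0,0,0],
    [0,0,-5,0,0,0,0],
    [0,0,-5,0,0,0,0],
    [0,0,0,0,0,0,0]
  ]
}}

```text
time_s: 12.92
tool_pos: [478.9, 195.1, 136.9]
eef_rot: [[0.518, -0.855, 0.001], [-0.855, -0.518, 0.0], [0.0, -0.001, -1.0]]
force: [1.0, -2.3, 6.0]
width: 5.6
gripper_force: 82.5
```

```bash
python3 st.py
```

```text
12.93 [478.92 195.13 136.95] yaw -148.79 [ 1.04 -2.28  6.04] [-1.033 -0.094 -0.056] q [ 0.69   0.306 -0.27   0.001 -0.994 -0.146] eff6 -0.36 5.6
```

```bash
cat > tq.py <<'E'
from h import *
import sys
n=int(sys.argv[1]);A=[]
for i in range(n):
    r.grab_frame("side");s=r.sense();A.append([s["torque"][2],s["joint_efforts"][5],*s["force"]])
A=np.array(A);print(round(s["time_s"],2),"Tz",np.round(A[:,0],3),"mean",A[:,0].mean().round(3),"eff",A[:,1].mean().round(3),A[:,1].std().round(3),"F",A[:,2:].mean(0).round(2),"q6",round(s["joint_positions"][5],4),np.round(s["tool_pos"],2))
E
python3 tq.py 8
```

```text
13.32 Tz [-0.062 -0.041 -0.083 -0.073 -0.068 -0.058 -0.077 -0.093] mean -0.069 eff 0.038 0.031 F [-0.17 -2.91  5.44] q6 -0.1454 [478.92 195.12 136.94]
```

```bash
cat > jaw.py <<'E'
from h import *
import sys
W0=np.load("sideW.npy");im,d=r.grab_frame("side");W=cloud("side",d);save(sys.argv[1],im)
def f(W,n):
    x,y,z=W[...,0],W[...,1],W[...,2]
    k=(abs(x-486)<14)&(y>60)&(y<140)&(z>40)&(z<58)
    P=W[k];print(n,len(P),np.round(np.percentile(P[:,1],[1,5,25,50,75,95,99]),1))
    k=(abs(x-490)<22)&(y>-5)&(y<70)&(z>44)&(z<58);P=W[k];print("  V",len(P),np.round(np.percentile(P[:,1],[2,10,25,50,75,90,98]),1))
    k=(abs(x-488)<25)&(y>20)&(y<110)&(z>88)&(z<112);P=W[k]
    if len(P): print("  salt",len(P),np.round(P.mean(0),1),np.round(np.percentile(P[:,:2],[2,98],0),1).tolist())
f(W0,"before");f(W,"now")
E
python3 jaw.py s5; python3 - <<'E'
import cv2
a=cv2.imread("pics/s5.png")[250:370,280:420];b=cv2.imread("pics/side0.png")[250:370,280:420]
cv2.imwrite("pics/s5c.png",cv2.resize(cv2.hconcat([b,a]),(800,343),interpolation=cv2.INTER_CUBIC))
E
```

```text
before 132 [105.1 105.7 108.6 119.3 125.4 136.6 139.1]
  V 211 [-1.2  3.7  6.9 26.7 35.8 40.7 43.7]Traceback (most recent call last):
  File "jaw.py", line 11, in <module>
    f(W0,"before");f(W,"now")
                   ~^^^^^^^^^
  File "jaw.py", line 7, in f
    P=W[k];print(n,len(P),np.round(np.percentile(P[:,1],[1,5,25,50,75,95,99]),1))
                                   ~~~~~~~~~~~~~^^^^^^^^^^^^^^^^^^^^^^^^^^^^^
    return _quantile_unchecked(
        a, q, axis, out, overwrite_input, method, keepdims, weights)
    return _ureduce(a,
                    func=_quantile_ureduce_func,
    ...<5 lines>...
                    overwrite_input=overwrite_input,
                    method=method)
    r = func(a, **kwargs)
    result = _quantile(arr,
                       quantiles=q,
    ...<2 lines>...
                       out=out,
                       weights=wgt)
    slices_having_nans = np.isnan(arr[-1, ...])
                                  ~~~^^^^^^^^^
IndexError: index -1 is out of bounds for axis 0 with size 0
```

View pics/s5c.png

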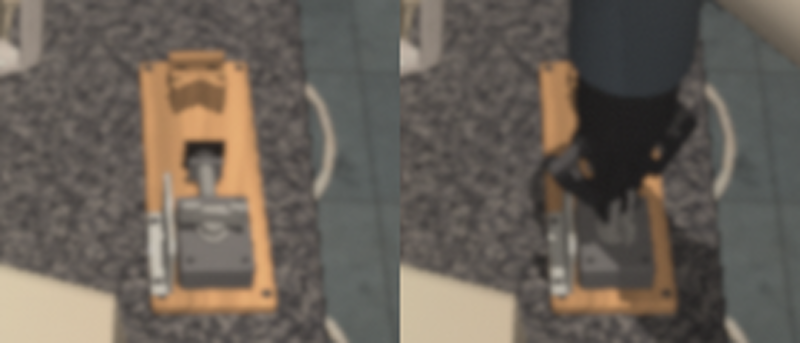

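```bash
python3 knob.py w6; python3 - <<'E'
import numpy as np,cv2
W=np.load("w6W.npy");x,y,z=W[...,0],W[...,1],W[...,2]
k=(np.hypot(x-478.7,y-195)<30)&(z>66)&(z<86)
P=W[k]; a=np.radians(-148.8); ax=np.array([np.cos(a+np.pi/2),np.sin(a+np.pi/2)]); 
# tool x, tool y
R2=np.array([[.518,-.855],[-.855,-.518]]); L=(P[:,:2]-[478.9,195.1])@R2
v,u=np.where(k); print(len(P))
for lo in range(-30,30,5):
    m=(L[:,0]>=lo)&(L[:,0]<lo+5)
    if m.sum(): print(lo,m.sum(),np.round(np.percentile(L[m,1],[2,50,98]),1),np.round(np.percentile(P[m,2],[5,50,95]),1))
E
```

```text
13.425 [479.  195.1 137. ] yaw y -148.76 5.7 [ 0.57 -2.55  5.8 ] [-1.03  -0.039 -0.044] [ 0.69  0.31 -0.27  0.   -0.99 -0.15]
blade 5094 [476.5 192.4] [30.2 50.1] 54.39 line -59.02 [480.5 188.1  79.9] [480.7 189.3  79.8]
plate 3104 [512.8 196.6] [ 5.  80.1] 3.58 line -86.49 [513.1 190.9  72.4] [513.1 192.1  72.2]
housing 16190 [475.9 187.7] [59.9 86.3] 3.52 line 58.06 [485.5 176.   45.6] [481.3 180.2  45.5]
jaw 4479 [483.7 117.5] [35.  32.1] 89.98 line -84.62 [483.2 113.8  44.4] [483.1 115.5  44.7]
salt 2887 [477.6  81.8] [27.9  7.3] 30.65 line 27.57 [478.9  83.2  97.5] [479.   82.6  97.6]
4604
-30 29 [-1.2  1.3  4.1] [78.9 80.  80.7]
-25 208 [-1.5  1.6  4.5] [79.6 80.5 81.6]
-20 191 [-1.2  1.3  4.1] [79.6 80.6 81.3]
-15 320 [-1.2  1.6  4.1] [75.6 79.6 81.2]
-10 204 [-1.2  1.4  4.1] [75.  75.8 76.7]
-5 205 [-1.2  1.6  4. ] [74.8 75.8 76.6]
0 214 [-1.2  1.3  4. ] [74.7 75.7 76.8]
5 1584 [-14.2   1.1  17. ] [71.3 78.7 85.4]
10 536 [-7.4  1.6 10. ] [71.5 79.9 84.4]
15 346 [-2.4  1.6  5.5] [78.1 80.3 81.4]
20 403 [-2.3  1.6  5.5] [72.7 80.  81.3]
25 364 [-1.6  1.6  4.8] [67.1 75.3 80.1]
```

View pics/w6.png

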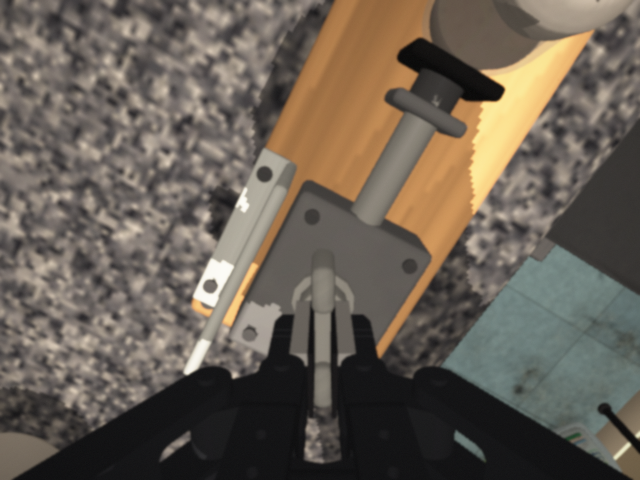

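Call:
{"api": "jog_arm", "payload": {
  "moves": [
    [0,0,-2.5,0,0,0,0],
    [0,0,-2.5,0,0,0,0],
    [0,0,-2.5,0,0,0,0],
    [0,0,-2.5,0,0,0,0]
  ]
}}

```text
time_s: 13.92
tool_pos: [479.0, 195.2, 137.0]
eef_rot: [[0.362, -0.932, 0.002], [-0.932, -0.362, 0.0], [0.0, -0.002, -1.0]]
force: [0.3, -2.8, 4.9]
width: 5.6
gripper_force: 82.3
```

```bash
python3 st.py
```

```text
13.93 [479.01 195.17 136.96] yaw -158.79 [ 0.34 -2.79  4.92] [-0.996 -0.174  0.205] q [ 0.69   0.306 -0.27   0.001 -0.993 -0.321] eff6 0.205 5.6
```

Call:
{"api": "jog_arm", "payload": {
  "moves": [
    [0,0,-2.5,0,0,0,0],
    [0,0,-2.5,0,0,0,0],
    [0,0,-2.5,0,0,0,0],
    [0,0,-2.5,0,0,0,0]
  ]
}}

```text
time_s: 14.42
tool_pos: [479.1, 195.2, 137.0]
eef_rot: [[0.194, -0.981, 0.002], [-0.981, -0.194, 0.0], [-0.0, -0.002, -1.0]]
force: [0.9, -2.0, 3.7]
width: 5.1
gripper_force: 82.3
```

```bash
python3 st.py
```

```text
14.43 [479.09 195.19 136.96] yaw -168.79 [ 0.87 -1.97  3.74] [-1.041 -0.367  0.211] q [ 0.69   0.306 -0.27   0.001 -0.993 -0.495] eff6 0.204 5.1
```

Call:
{"api": "jog_arm", "payload": {
  "moves": [
    [0,0,-2.5,0,0,0,0],
    [0,0,-2.5,0,0,0,0],
    [0,0,-2.5,0,0,0,0],
    [0,0,-2.5,0,0,0,0]
  ]
}}

```text
time_s: 14.92
tool_pos: [479.2, 195.2, 137.0]
eef_rot: [[0.021, -1.0, 0.002], [-1.0, -0.021, 0.0], [-0.0, -0.002, -1.0]]
force: [1.0, -3.1, 4.2]
width: 5.8
gripper_force: 82.3
```

```bash
python3 st.py
```

```text
14.93 [479.18 195.18 136.95] yaw -178.79 [ 0.97 -3.15  4.17] [-1.031 -0.513  0.235] q [ 0.69   0.306 -0.27   0.001 -0.993 -0.67 ] eff6 0.204 5.8
```

Call:
{"api": "jog_arm", "payload": {
  "moves": [
    [0,0,-2.5,0,0,0,0],
    [0,0,-2.5,0,0,0,0],
    [0,0,-2.5,0,0,0,0],
    [0,0,-2.5,0,0,0,0]
  ]
}}

```text
time_s: 15.42
tool_pos: [479.3, 195.2, 137.0]
eef_rot: [[-0.153, -0.988, 0.002], [-0.988, 0.153, 0.0], [-0.001, -0.002, -1.0]]
force: [2.6, -3.6, 3.6]
width: 5.7
gripper_force: 82.2
```

```bash
python3 st.py
```

```text
15.43 [479.29 195.24 136.96] yaw 171.21 [ 2.64 -3.62  3.57] [-1.12  -0.685  0.301] q [ 0.69   0.306 -0.27   0.001 -0.993 -0.844] eff6 0.203 5.7
```

Call:
{"api": "jog_arm", "payload": {
  "moves": [
    [0,0,-1.5,0,0,0,0],
    [0,0,-1.5,0,0,0,0]
  ]
}}

```text
time_s: 15.68
tool_pos: [479.3, 195.2, 137.0]
eef_rot: [[-0.207, -0.978, 0.002], [-0.978, 0.207, 0.0], [-0.001, -0.002, -1.0]]
force: [3.5, -3.5, 5.1]
width: 5.7
gripper_force: 82.3
```

```bash
python3 st.py
```

```text
15.68 [479.29 195.19 136.95] yaw 168.07 [ 3.46 -3.53  5.14] [-1.256 -1.364  0.19 ] q [ 0.69   0.306 -0.27   0.001 -0.993 -0.899] eff6 0.053 5.7
```

Call:
{"api": "jog_arm", "payload": {
  "moves": [
    [0,0,-1.5,0,0,0,0],
    [0,0,-1.5,0,0,0,0]
  ]
}}

```text
time_s: 15.92
tool_pos: [479.3, 195.2, 137.0]
eef_rot: [[-0.259, -0.966, 0.002], [-0.966, 0.259, 0.001], [-0.001, -0.002, -1.0]]
force: [3.5, -2.3, 4.4]
width: 5.2
gripper_force: 82.3
```

```bash
python3 st.py
```

```text
15.93 [479.33 195.2  136.99] yaw 165.01 [ 3.51 -2.26  4.36] [-1.323 -1.521  0.272] q [ 0.69   0.306 -0.27   0.001 -0.993 -0.952] eff6 0.019 5.2
```

Call:
{"api": "jog_arm", "payload": {
  "moves": [
    [0,0,0,0,0,0,0.25],
    [0,0,0,0,0,0,0.25],
    [0,0,0,0,0,2.5,0.25],
    [0,0,0,0,0,5,0.25],
    [0,0,4.6,0.3,-3,4,0.25]
  ]
}}

```text
time_s: 16.55
tool_pos: [481.1, 166.0, 252.5]
eef_rot: [[-0.176, -0.984, -0.001], [-0.984, 0.176, 0.001], [-0.001, 0.001, -1.0]]
force: [0.4, -0.4, -0.3]
width: 21.3
gripper_force: 0.0
```

Call:
{"api": "jog_arm", "payload": {
  "moves": [
    [0,0,7,0.3,-4,2,0.25],
    [0,0,7,0.4,-4,2.2,0.25],
    [0,0,0,0,-1.5,0,0.25],
    [0,0,0,0,0,0,0.25]
  ]
}}

```text
time_s: 17.05
tool_pos: [487.9, 69.7, 292.4]
eef_rot: [[0.06, -0.998, -0.002], [-0.998, -0.06, 0.001], [-0.001, 0.002, -1.0]]
force: [0.8, 0.4, -0.4]
width: 21.5
gripper_force: 0.0
```

```bash
cat > v.py <<'E'
from h import *
W0=np.load("w3W.npy")
m=r.camera_model("wrist");im,d=r.grab_frame("wrist"); save("w7",im);W=cloud("wrist",d,m);np.save("w7W.npy",W)
im0=cv2.imread("pics/w3.png")[:,:,::-1];T=r.sense();print(T["time_s"],np.round(T["tool_pos"],1),np.round(T["force"],2))
a=np.radians(3.55);ux=np.array([np.cos(a),np.sin(a)]);uy=np.array([-np.sin(a),np.cos(a)]);O=np.array([482.5,111])
for n,w in(("w3",W0),("w7",W)):
    X=(w[...,:2]-O)@ux;Y=(w[...,:2]-O)@uy;z=w[...,2]
    print(n,"board end",np.round(np.nanpercentile(Y[(abs(X)<45)&(z>9)&(z<20)&(Y>-150)&(Y<-110)],1),2))
    hi=(z>48)&(z<58)
    for x0 in(-22,-16,-10,10,16,22):
        k=hi&(abs(X-x0)<3)&(Y>-115)&(Y<-50);y=Y[k]
        h,e=np.histogram(y,np.arange(-105,-49,1.0)); print(x0,"front",np.round(np.percentile(y,98),1),"|",''.join('#' if q>=3 else '.' for q in h))
    k=(abs(X)<25)&(z>92)&(z<112)&(Y>-90)&(Y<10)
    if k.sum(): c,rd=cv2.minEnclosingCircle(np.stack([X[k],Y[k]],-1).astype(np.float32)[:]);print("dome",np.round(c,1),round(rd,1),k.sum(),np.percentile(z[k],98).round(1))
    k=(abs(X)<16)&(z>46)&(z<57)&(Y>-45)&(Y<10)
    print("jaw",k.sum(),np.round(np.percentile(Y[k],[2,10,50,90]),1) if k.sum() else "")
E
python3 v.py
```

```text
17.1 [487.9  70.3 292.2] [0.78 0.5  0.16]
w3 board end -135.8
-22 front -68.3 | ##.............#########.....#########.................
-16 front -69.5 | ##.............#########..###########..................
-10 front -72.9 | ##.............##################......................
10 front -72.9 | #..............##################......................
16 front -69.3 | ##.............########..############..................
22 front -68.4 | ##.............########......#########.................
jaw 0 
w7 board end -135.7
-22 front -52.8 | ##.............#########.....#########.........###.##.#
-16 front -60.2 | ##.............#########.###########....######.........
-10 front -65.4 | ##.............##################....####..............
10 front -62.2 | ##.............##################......#####...........
16 front -53.1 | ##.............#########.############.......#.######...
22 front -68.6 | ##.............#########.....#########.................
dome [ -1.5 -49.2] 17.2 2152 105.4
jaw 327 [-25.6 -22.9  -8.3  -5.4]
```

Call:
{"api": "jog_arm", "payload": {
  "moves": [
    [0,0,-6,-0.3,4,0,0.3],
    [0,0,-6,-0.3,4,0,0.3],
    [0,0,-6.4,-0.3,4.5,0,0.3],
    [0,0,0,0,0,0,0.3],
    [0,0,0,0,0,0,0.3]
  ]
}}

```text
time_s: 17.73
tool_pos: [478.9, 195.7, 292.5]
eef_rot: [[-0.254, -0.967, -0.002], [-0.967, 0.254, -0.001], [0.001, 0.001, -1.0]]
force: [0.1, 0.5, -0.1]
width: 26.0
gripper_force: 0.0
```

```bash
python3 knob.py w8
```

```text
17.775 [479.1 195.1 292.8] yaw y 165.25 25.7 [ 0.34 -0.3   0.26] [-0.041  0.008 -0.036] [ 0.69  0.19  0.   -0.   -1.38 -0.95]
blade 854 [476.8 194.3] [53.   7.5] 75.03 line 74.9 [476.8 193.4  78.9] [476.7 193.1  78.1]
plate 1005 [512.4 196.7] [ 5.4 79.5] 3.72 line -86.44 [511.8 193.9  72. ] [511.8 194.7  70.9]
housing 6574 [478.1 189.2] [65.3 89. ] 3.56 line -81.48 [473.4 186.7  45.6] [474.3 189.3  45.6]
jaw 1178 [482.7 117.4] [34.9 29.6] 89.08 line -86.12 [481.5 112.9  44.5] [481.7 114.7  44.7]
salt 2070 [485.7  68.7] [20.9 33.8] 75.63 line -11.76 [484.7  68.3 102. ] [484.5  68.4 100.9]
```

Call:
{"api": "jog_arm", "payload": {
  "moves": [
    [0,0,0,-0.05,0,-5,0.3],
    [0,0,0,0,0,-5,0.3],
    [0,0,0,0,0,-3.5,0.3],
    [0,0,0,0,0,-1.5,0.3],
    [0,0,0,0,0,-0.6,0.3]
  ]
}}

```text
time_s: 18.4
tool_pos: [479.3, 194.7, 137.4]
eef_rot: [[-0.256, -0.967, 0.0], [-0.967, 0.256, -0.0], [0.0, -0.0, -1.0]]
force: [0.8, 0.4, -0.2]
width: 25.3
gripper_force: 0.0
```

Call:
{"api": "jog_arm", "payload": {
  "moves": [
    [0,0,0,0,0,0,0.3],
    [0,0,0,0,0,0,0],
    [0,0,0,0,0,0,0],
    [0,0,0,0,0,0,0],
    [0,0,0,0,0,0,0]
  ],
  "grip_force": 80
}}

```text
time_s: 19.02
tool_pos: [479.5, 195.4, 138.9]
eef_rot: [[-0.255, -0.967, 0.002], [-0.967, 0.255, 0.001], [-0.002, -0.002, -1.0]]
force: [-2.5, -0.2, 6.1]
width: 5.2
gripper_force: 80.9
```

```bash
python3 st.py
```

```text
19.02 [479.51 195.41 138.94] yaw 165.24 [-2.5  -0.24  6.13] [ 0.03   0.761 -0.009] q [ 0.69   0.305 -0.266  0.001 -0.997 -0.948] eff6 -0.031 5.2
```

Call:
{"api": "jog_arm", "payload": {
  "moves": [
    [0,0,-2.5,0,0,0,0],
    [0,0,-2.5,0,0,0,0],
    [0,0,-2.5,0,0,0,0],
    [0,0,-2.5,0,0,0,0]
  ]
}}

```text
time_s: 19.52
tool_pos: [479.6, 195.4, 138.9]
eef_rot: [[-0.42, -0.908, 0.003], [-0.908, 0.42, 0.001], [-0.002, -0.002, -1.0]]
force: [-0.7, -0.4, 5.7]
width: 5.3
gripper_force: 81.0
```

```bash
python3 st.py
```

```text
19.52 [479.63 195.39 138.93] yaw 155.19 [-0.73 -0.35  5.67] [-0.108  0.434  0.24 ] q [ 6.900e-01  3.050e-01 -2.660e-01  1.000e-03 -9.970e-01 -1.124e+00] eff6 0.206 5.3
```

Call:
{"api": "jog_arm", "payload": {
  "moves": [
    [0,0,-2.5,0,0,0,0],
    [0,0,-2.5,0,0,0,0],
    [0,0,-2.5,0,0,0,0],
    [0,0,-2.5,0,0,0,0]
  ]
}}

```text
time_s: 20.02
tool_pos: [479.8, 195.3, 138.9]
eef_rot: [[-0.571, -0.821, 0.003], [-0.821, 0.571, 0.001], [-0.002, -0.002, -1.0]]
force: [-0.3, -1.1, 4.3]
width: 5.2
gripper_force: 80.9
```

```bash
python3 st.py
```

```text
20.02 [479.77 195.31 138.93] yaw 145.19 [-0.33 -1.12  4.32] [-0.268  0.278  0.196] q [ 6.900e-01  3.050e-01 -2.660e-01  1.000e-03 -9.970e-01 -1.298e+00] eff6 0.205 5.2
```

Call:
{"api": "jog_arm", "payload": {
  "moves": [
    [0,0,-2.5,0,0,0,0],
    [0,0,-2.5,0,0,0,0],
    [0,0,-2.5,0,0,0,0],
    [0,0,-2.5,0,0,0,0]
  ]
}}

```text
time_s: 20.52
tool_pos: [479.9, 195.2, 139.0]
eef_rot: [[-0.705, -0.709, 0.003], [-0.709, 0.705, 0.001], [-0.003, -0.002, -1.0]]
force: [-0.2, -1.6, 4.8]
width: 5.0
gripper_force: 80.9
```

```bash
python3 st.py; python3 tq.py 4
```

```text
20.52 [479.88 195.21 138.96] yaw 135.19 [-0.18 -1.63  4.75] [-0.399  0.065  0.275] q [ 0.69   0.305 -0.266  0.002 -0.997 -1.473] eff6 0.204 5.0
20.73 Tz [0.201 0.152 0.109 0.134] mean 0.149 eff -0.228 0.134 F [-0.11 -1.18  5.76] q6 -1.4711 [479.9  195.21 138.91]
```

Call:
{"api": "jog_arm", "payload": {
  "moves": [
    [0,0,-2.5,0,0,0,0],
    [0,0,-2.5,0,0,0,0],
    [0,0,-2.5,0,0,0,0]
  ]
}}

```text
time_s: 21.1
tool_pos: [479.9, 195.1, 138.9]
eef_rot: [[-0.791, -0.612, 0.003], [-0.612, 0.791, 0.001], [-0.003, -0.001, -1.0]]
force: [0.6, -1.2, 5.8]
width: 5.1
gripper_force: 81.0
```

```bash
python3 st.py
```

```text
21.1 [479.94 195.13 138.94] yaw 127.72 [ 0.64 -1.22  5.8 ] [-0.572 -0.081  0.263] q [ 0.69   0.305 -0.266  0.002 -0.997 -1.603] eff6 0.181 5.1
```

Call:
{"api": "jog_arm", "payload": {
  "moves": [
    [0,0,-2.5,0,0,0,0]
  ]
}}

```text
time_s: 21.22
tool_pos: [480.0, 195.1, 138.9]
eef_rot: [[-0.817, -0.577, 0.003], [-0.577, 0.817, 0.0], [-0.003, -0.001, -1.0]]
force: [1.5, -0.8, 5.1]
width: 5.0
gripper_force: 81.0
```

```bash
python3 st.py
```

```text
21.23 [479.97 195.13 138.92] yaw 125.22 [ 1.5  -0.84  5.13] [-0.6   -0.108  0.268] q [ 0.69   0.305 -0.266  0.002 -0.997 -1.647] eff6 0.167 5.0
```

Call:
{"api": "jog_arm", "payload": {
  "moves": [
    [0,0,-2.5,0,0,0,0]
  ]
}}

```text
time_s: 21.35
tool_pos: [480.0, 195.1, 138.9]
eef_rot: [[-0.841, -0.541, 0.003], [-0.541, 0.841, 0.0], [-0.003, -0.001, -1.0]]
force: [0.8, -1.0, 4.8]
width: 5.5
gripper_force: 81.0
```

```bash
python3 st.py
```

```text
21.35 [479.97 195.08 138.94] yaw 122.73 [ 0.82 -1.04  4.82] [-0.654 -0.177  0.317] q [ 0.69   0.305 -0.266  0.002 -0.997 -1.69 ] eff6 0.153 5.5
```

Call:
{"api": "jog_arm", "payload": {
  "moves": [
    [0,0,-2.5,0,0,0,0],
    [0,0,-2.5,0,0,0,0]
  ]
}}

```text
time_s: 21.6
tool_pos: [480.0, 195.0, 138.9]
eef_rot: [[-0.885, -0.465, 0.003], [-0.465, 0.885, 0.0], [-0.003, -0.001, -1.0]]
force: [1.3, -1.6, 5.3]
width: 5.2
gripper_force: 81.0
```

```bash
python3 st.py
```

```text
21.6 [480.02 195.04 138.93] yaw 117.73 [ 1.31 -1.57  5.34] [-0.824 -0.289  0.291] q [ 0.69   0.305 -0.266  0.002 -0.997 -1.778] eff6 0.123 5.2
```

Call:
{"api": "jog_arm", "payload": {
  "moves": [
    [0,0,-2.5,0,0,0,0],
    [0,0,-2.5,0,0,0,0]
  ]
}}

```text
time_s: 21.85
tool_pos: [480.1, 195.0, 138.9]
eef_rot: [[-0.922, -0.386, 0.003], [-0.386, 0.922, 0.0], [-0.003, -0.001, -1.0]]
force: [1.3, -3.2, 5.8]
width: 5.3
gripper_force: 81.0
```

```bash
python3 st.py
```

```text
21.85 [480.06 194.98 138.94] yaw 112.74 [ 1.27 -3.17  5.77] [-0.823 -0.355  0.322] q [ 0.69   0.305 -0.266  0.002 -0.997 -1.865] eff6 0.092 5.3
```

Call:
{"api": "jog_arm", "payload": {
  "moves": [
    [0,0,0,0,0,0,0.25],
    [0,0,0,0,0,0,0.25],
    [0,0,0,0,0,2.5,0.25],
    [0,0,0,0,0,5,0.25],
    [0,0,9,0.3,-3,4,0.25]
  ]
}}

```text
time_s: 22.48
tool_pos: [482.0, 165.8, 254.0]
eef_rot: [[-0.847, -0.531, 0.001], [-0.531, 0.847, 0.001], [-0.001, 0.0, -1.0]]
force: [1.6, -0.3, -0.5]
width: 21.1
gripper_force: 0.0
```

Call:
{"api": "jog_arm", "payload": {
  "moves": [
    [0,0,10,0.2,-1,2,0.25],
    [0,0,10,0.1,-1,1,0.25],
    [0,0,10,0.1,-1,1,0.25],
    [0,0,10,0.1,-1,0.3,0.25],
    [0,0,10,0,-2,0,0.25]
  ]
}}

```text
time_s: 23.1
tool_pos: [486.9, 105.1, 295.4]
eef_rot: [[-0.137, -0.991, -0.0], [-0.991, 0.137, 0.0], [-0.0, 0.0, -1.0]]
force: [0.0, -0.0, -0.6]
width: 21.4
gripper_force: 0.0
```

Call:
{"api": "jog_arm", "payload": {
  "moves": [
    [0,0,10,0,-2,0,0.25],
    [0,0,1.7,0.1,-1.6,0,0.25],
    [0,0,0,0,0,0,0.25],
    [0,0,0,0,0,0,0.25]
  ]
}}

```text
time_s: 23.6
tool_pos: [487.9, 69.3, 295.3]
eef_rot: [[0.059, -0.998, -0.0], [-0.998, -0.059, 0.0], [-0.0, 0.0, -1.0]]
force: [-0.6, 0.3, -0.2]
width: 21.6
gripper_force: 0.0
```

```bash
python3 v.py
```

```text
23.65 [487.9  69.5 295.3] [-1.19  0.37 -0.5 ]
w3 board end -135.8
-22 front -68.3 | ##.............#########.....#########.................
-16 front -69.5 | ##.............#########..###########..................
-10 front -72.9 | ##.............##################......................
10 front -72.9 | #..............##################......................
16 front -69.3 | ##.............########..############..................
22 front -68.4 | ##.............########......#########.................
jaw 0 
w7 board end -135.59
-22 front -56.6 | ##..........#########.....#########...##.##.##.........
-16 front -69.0 | ##..........#########..##############..................
-10 front -74.2 | ##..........####################.......................
10 front -71.3 | ##...........######################....................
16 front -55.3 | ##...........########..############.#######........#...
22 front -71.2 | ##...........########.....#########....................
dome [ -1.6 -58.1] 17.1 2176 105.4
jaw 390 [-34.5 -32.2 -17.5 -14.1]
```

View pics/w7.png

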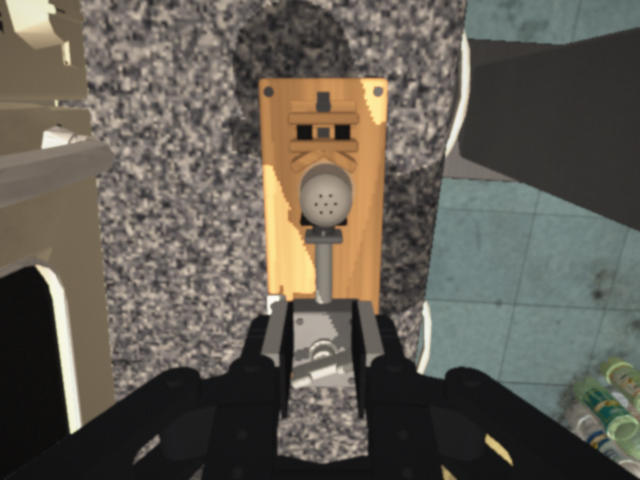

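The picture shows the shaker (col 326, row 195) upright between the jaw and the V, and the V pushed back about 2.8 mm on its buffers. That is about 11–12 N and agrees with the torque I felt. The gripper is clear.

```bash
python3 -c "
from rig import r
print(r.close_job())"
```

```text
the job is handed in; nothing more can be done
None
```

The salt shaker stands upright in the clamp, held at an estimated 11–12 N, and the job was handed in at about 24 s with the gripper clear; no verdict came back.

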